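Fetch the book weight from behind the cases

TASK

Clear the yellow case, the red case and the glue bottle out of the way and stand all three upright on the grey side mat; only then fetch the tan leather weight from behind them and lay it flat on the middle of the cream blotter on the repaired book, its long side along the book's long side. After that put the cases and the bottle back, each upright in the middle of the pad of its own colour (the bottle with the blue cap on blue), without knocking any of them over and leaving the thread spool where it stands.

Things in the scene. Friction and masses are not known exactly. Their poses are not given: they have to be found in the camera images.
- yellow_case: Yellow book-shaped storage case with a dark line round it and a small cream label, standing upright; 60 (its x) x 40 (its y) x 105 mm tall, 0.18 kg; loose. Origin: centre of its underside; z up. At the start it stands near the middle of the pad of its own colour.
- red_case: Red book-shaped storage case with a dark line round it and a small cream label, standing upright; 60 (its x) x 40 (its y) x 105 mm tall, 0.18 kg; loose. Origin: centre of its underside; z up. At the start it stands near the middle of the pad of its own colour.
- bottle: Closed white glue bottle with a blue cap and blue band, upright; round body 44 mm across up to 86 mm, then a shoulder and a 25 mm cap, 110 mm tall in all, 0.2 kg; loose. Origin: centre of its underside; z up. At the start it stands near the middle of the blue pad.
- weight: Tan leather-covered brick with two cream seams on top, 70 (its x) x 44 (its y) x 32 mm high, 0.6 kg; loose. Origin: centre of its underside. Starts on the white supply board (12 mm above the table), about 75 mm beyond the row of pads, long side along the row; a low rail (top 42 mm above the table) runs 40 mm behind it, and a small round tin stands at its end away from the spool.
- book: Repaired book with a dark brown cover, lying closed, fixed; 152 (its x, the long side) x 112 x 32 mm; a cream blotter 100 x 70 mm lies on the middle of the cover, its top 32.5 mm above the table. Origin: centre of the book's underside, on the table; the middle of the blotter is straight above it.
- side_mat: Empty grey felt mat lying on the table, 200 (its x) x 180 (its y) x 3 mm, fixed; the place to set things aside. Origin: centre of its underside, on the table.
- yellow_pad: Yellow felt pad, 86 (its x) x 66 (its y) x 3 mm, fixed on the white supply board, top face 15 mm above the table. Origin: centre of its underside (12 mm above the table). The three pads lie side by side 80 mm apart, in any order, along the front of the board.
- red_pad: Red felt pad, 86 (its x) x 66 (its y) x 3 mm, fixed on the white supply board, top face 15 mm above the table. Origin: centre of its underside (12 mm above the table). The three pads lie side by side 80 mm apart, in any order, along the front of the board.
- blue_pad: Blue felt pad, 86 (its x) x 66 (its y) x 3 mm, fixed on the white supply board, top face 15 mm above the table. Origin: centre of its underside (12 mm above the table). The three pads lie side by side 80 mm apart, in any order, along the front of the board.
- spool: Small wooden spool of cream thread, 28 mm across and 35 mm tall, standing on the white board behind the row, about 100 mm to the left (+y) of the board's middle; loose. Origin: centre of its underside. To be left alone.

How it is judged:
On the way, in this order (a step that is already met when the one before it is completed fails the run):
1. both cases and the bottle stand released and upright on the grey side mat while the weight still lies in its place (x of yellow_case in the frame of side_mat between -0.09 and 0.09 m and y of yellow_case in the frame of side_mat between -0.08 and 0.08 m and z of each of yellow_case, red_case, bottle in the frame of side_mat below 0.008 m and angle between each of yellow_case, red_case, bottle's own z axis and vertical below 0.1 rad and linear speed of each of yellow_case, red_case, bottle below 0.03 m/s and contact force between the fingers and yellow_case below 0.05 N and x of red_case in the frame of side_mat between -0.09 and 0.09 m and y of red_case in the frame of side_mat between -0.08 and 0.08 m and contact force between the fingers and red_case below 0.05 N and x of bottle in the frame of side_mat between -0.09 and 0.09 m and y of bottle in the frame of side_mat between -0.08 and 0.08 m and contact force between the fingers and bottle below 0.05 N and distance of weight from where it was at the start of the episode below 0.025 m), for 0.2 s.
2. the weight lies released on the middle of the blotter, along the book, while both cases and the bottle still stand on the side mat (horizontal distance between weight and book below 0.012 m and z of weight in the frame of book between 0.029 and 0.037 m and angle between each of weight, yellow_case, red_case, bottle's own z axis and vertical below 0.1 rad and angle between the x axis of weight and the x axis of book, either way round below 0.2 rad and linear speed of each of weight, yellow_case, red_case, bottle below 0.03 m/s and contact force between the fingers and weight below 0.05 N and x of yellow_case in the frame of side_mat between -0.09 and 0.09 m and y of yellow_case in the frame of side_mat between -0.08 and 0.08 m and z of each of yellow_case, red_case, bottle in the frame of side_mat below 0.008 m and contact force between the fingers and yellow_case below 0.05 N and x of red_case in the frame of side_mat between -0.09 and 0.09 m and y of red_case in the frame of side_mat between -0.08 and 0.08 m and contact force between the fingers and red_case below 0.05 N and x of bottle in the frame of side_mat between -0.09 and 0.09 m and y of bottle in the frame of side_mat between -0.08 and 0.08 m and contact force between the fingers and bottle below 0.05 N), for 0.2 s.
At the end, for the whole second after the job is handed in: The yellow case, red case and bottle each stand upright (within 0.1 rad) on the pad of their own colour, centred within 12 mm; the weight lies flat on the book's blotter, centred within 12 mm, its long side along the book's within 0.2 rad; all released and at rest (horizontal distance between yellow_case and yellow_pad below 0.012 m and z of yellow_case in the frame of yellow_pad below 0.008 m and angle between each of yellow_case, red_case, bottle, weight's own z axis and vertical below 0.1 rad and linear speed of each of yellow_case, red_case, bottle, weight below 0.03 m/s and contact force between the fingers and yellow_case below 0.05 N and horizontal distance between red_case and red_pad below 0.012 m and z of red_case in the frame of red_pad below 0.008 m and contact force between the fingers and red_case below 0.05 N and horizontal distance between bottle and blue_pad below 0.012 m and z of bottle in the frame of blue_pad below 0.008 m and contact force between the fingers and bottle below 0.05 N and horizontal distance between weight and book below 0.012 m and z of weight in the frame of book between 0.029 and 0.037 m and angle between the x axis of weight and the x axis of book, either way round below 0.2 rad and contact force between the fingers and weight below 0.05 N); the robot touches nothing.
It fails at once if a case or the bottle is knocked over (tilted more than 0.6 rad) (angle between any of yellow_case, red_case, bottle's own z axis and vertical above 0.6 rad).
It fails at once if the thread spool is shifted by more than 25 mm or knocked over (distance of spool from where it was at the start of the episode above 0.025 m or angle between spool's own z axis and vertical above 0.5 rad).
It also fails if it takes over 128 s, if anything falls off the work surface, if the arm or the gripper's body presses on something with over 40 N, if the wrist force passes 120 N, or if a joint passes its speed limit or range.

ROBOT

A 7-joint arm with a two-finger parallel gripper is mounted at the origin on the work surface. World frame = base frame: x ahead of the robot, y to its left, z up, the work surface at z = 0. Lengths are in m, angles in rad, forces in N, time in s.
With the tool pointing down it reaches from about 0.35 to 0.9 m from the base axis. Payload 8.1 kg.
Tool frame: the origin (TCP) lies midway between the tips of the shut fingers; the grasp point (between the pads) lies 19 mm behind it; z points along the fingers, y is the line along which they close (so a half turn about z gives the same grasp; the last joint's range is limited). The gripper opens to 92 mm and grips with 3 to 60 N. Pads are 19 mm wide; open, the fingers measure 130 mm over their backs; the gripper's body (75 mm by 190 mm) begins 47 mm behind the grasp point.
Start: joints at [1.113, 0.434, 0.025, 1.573, -0.012, 1.134, -0.075], TCP at [0.217, -0.586, 0.227] pointing down, gripper open.
Joint ranges: [-2.62, 2.62], [-0.44, 2.09], [-1.27, 1.32], [0.08, 2.57], [-1.32, 4.46], [0.12, 2], [-2.74, 2.74]. Speed limits (rad/s): [2.22, 2.22, 3.01, 3.01, 3.14, 3.14, 3.14].

INTERFACE

Orientations are given as a rotation vector (axis times angle).
In Python, from cell import arm gives the robot as it stands.
- The arm moves only by the tool carry_out, never from a script. Its arguments are lists of equal length, an entry for each row: "claw": the finger opening in cm, from 0 to 9.18; "delta_pos": the shift along the tool's x, y, z in cm, a list of three; "angular": the turn, a rotation vector about the tool's x, y, z in rad, a list of three. In form: {"claw": [claw, ...], "delta_pos": [[dx, dy, dz], ...], "angular": [[ax, ay, az], ...]}. A call has 1 to 20 rows; each row shifts and turns the commanded pose from where the row before left it, along the tool's axes as they then stand; what a row does not reach is not made up. A row lasts 1/10 s, in which the tool goes at most 50 mm and 8.59 degrees, less where a joint would pass 70% of its speed; a pose out of reach is approached as far as the arm can. A call with a gripper value outside its range is refused whole. The fingers move at their own pace and stop on an object; "force" is the grip in N (left out, the last holds). Time passes only in rows, so rows that do not move let the fingers close. It gives the time, the measured TCP pose, the force, the opening and the grip force at its end, in the units of the state.
- arm.observe(): the state, without advancing time (a new reading comes with each control period).
- arm.get_image(name): name is "scene" or "top" or "wrist"; returns a dict with "frame" (400x640x3 uint8, red, green, blue), "mtx" (3x3 intrinsics, pixels), "dist" ([k1, k2, p1, p2, k3] as OpenCV has them; the pictures are not rectified), "T" (4x4, takes a point from camera to world coordinates). Camera axes: x right, y down, z forward; pixel columns grow to the right and rows downward; lengths in m; the calibration is good to about 2 mm. A picture is of the moment at which its call begins. There is no depth.
- arm.sign_off(): hands the job in; it is judged then, once.
Trained networks look in a picture, given as the dict that the camera call returned (one of the last four; its "shot" number tells which), for a name from the list of things; names that differ only in an ending like _2 or _b are one class to them, and where a whole thing is asked for, a point or a joint stands for the part that bears it (a point fixed in the world has none). Each returns a list of dicts, best first, with "conf" (0 to 1); they miss things now and then, are a little off and sometimes report something else, mostly with a low value. They report only what shows in the picture. A call takes as long as a camera call.
- arm.look_for(label, picture): "centre" ([column, row] as shares, 0 to 1, of the picture: columns of its width, rows of its height, amid what is visible of it).
- arm.trace(label, picture): "region" (400x640 bool, what is visible of it) and "centre" ([column, row] as shares, 0 to 1, of the picture: columns of its width, rows of its height, amid what is visible of it).
- arm.place_of(label, picture): "centre" ([column, row] as shares, 0 to 1, of the picture: columns of its width, rows of its height: a listed point, or the origin of a listed thing).
The state is a dict: "clock": time; "joints": joint angles; "dq": joint speeds; "joint_efforts": joint torques, N m; "position": TCP position; "ee_rot": TCP orientation; "force": force on the tool from outside, world axes, zero at the start; "ft_torque": the same for the moment, N m; "width": opening from 0.0 (shut) to 1.0 (fully open); "gripper_force": force on a finger pad.
Only numpy, scipy, OpenCV 4.12 (cv2) and the standard library are available. Lean on these libraries where they do the work, as an engineer would, in place of code of your own. Each camera call takes 0.05 s, during which the arm holds its last target. There are 200 camera calls.

## Working session

There is one attempt and no reset: what is moved stays moved. The work goes in short steps, Python scripts to look and compute and a tool call to move; the robot and the scene stay as the last step left them, time stands still between calls to the robot, and variables do not carry over. Pictures are saved under pics/ and viewed, at most 14 in all, crops included, and the job is handed in when it is done.

Besides the shell and the picture viewer there is one more tool, called after "Emit:" as name(argument=value, ...), one argument or row to a line, values as JSON. carry_out: Moves the arm, as the interface text tells. Its arguments: {"type":"object","properties":{"claw":{"type":"array","items":{"type":"number"}},"delta_pos":{"type":"array","items":{"type":"array","items":{"type":"number"}}},"angular":{"type":"array","items":{"type":"array","items":{"type":"number"}}},"force":{"type":"number"}},"required":["claw","delta_pos","angular"]}

```bash
ls; mkdir -p pics
python3 - <<'E'
from cell import arm
import cv2,numpy as np
s=arm.observe();print({k:np.round(v,3) for k,v in s.items()})
ims=[]
for n in("scene","top"):
    p=arm.get_image(n);ims.append(p)
    cv2.imwrite(f"pics/{n}0.png",p["frame"][:,:,::-1]);print(n,np.round(p["T"],3).tolist(),np.round(p["mtx"],1).tolist(),p["dist"])
    for l in["yellow_case","red_case","bottle","weight","book","side_mat","yellow_pad","red_pad","blue_pad","spool"]:
        print(l,[(round(d["conf"],2),np.round(np.array(d["centre"])*[640,400],1).tolist()) for d in arm.place_of(l,p)][:2])
E
```

```text
pics
{'clock': np.float64(0.0), 'joints': array([ 1.113,  0.435,  0.025,  1.574, -0.012,  1.134, -0.075]), 'dq': array([ 0.001, -0.   , -0.001,  0.001, -0.002,  0.   , -0.001]), 'joint_efforts': array([-1.0000e-03, -6.6786e+01,  9.8500e-01, -3.1447e+01, -6.0000e-02,
        4.3000e-02,  0.0000e+00]), 'position': array([ 0.217, -0.586,  0.226]), 'ee_rot': array([-3.091e+00, -5.540e-01,  1.000e-03]), 'force': array([0.807, 0.417, 0.67 ]), 'ft_torque': array([-0.013,  0.029,  0.07 ]), 'gripper_force': np.float64(0.0), 'width': np.float64(1.003)}
scene [[-0.224, 0.566, -0.793, 1.288], [0.974, 0.139, -0.176, 0.17], [0.011, -0.813, -0.583, 0.646], [0.0, 0.0, 0.0, 1.0]] [[418.0, 0.0, 310.2], [0.0, 418.0, 196.0], [0.0, 0.0, 1.0]] [-0.06187419  0.          0.          0.          0.        ]
yellow_case [(0.74, [476.5, 236.6]), (0.73, [404.6, 226.9])]
red_case [(0.6, [402.3, 226.0])]
bottle [(0.62, [439.5, 235.0])]
weight [(0.75, [200.3, 207.4]), (0.7, [435.0, 258.9])]
book [(0.56, [202.1, 206.2])]
side_mat [(0.57, [307.9, 227.0])]
yellow_pad [(0.69, [474.2, 238.4])]
red_pad [(0.79, [405.5, 227.5])]
blue_pad [(0.64, [199.2, 208.7]), (0.47, [436.1, 234.1])]
spool [(0.61, [483.9, 268.2])]
top [[0.014, -0.996, 0.091, 0.439], [-1.0, -0.016, -0.021, 0.011], [0.022, -0.091, -0.996, 0.973], [0.0, 0.0, 0.0, 1.0]] [[364.2, 0.0, 323.8], [0.0, 364.2, 194.6], [0.0, 0.0, 1.0]] [-0.02607951  0.          0.          0.          0.        ]
yellow_case [(0.92, [178.1, 201.9])]
red_case [(0.84, [235.9, 200.7]), (0.7, [211.9, 173.5])]
bottle [(0.87, [205.8, 198.4]), (0.31, [177.1, 201.3])]
weight [(0.76, [209.1, 172.1]), (0.32, [237.6, 204.6])]
book [(0.74, [424.2, 197.8])]
side_mat [(0.97, [319.0, 189.4])]
yellow_pad [(0.59, [175.9, 199.3])]
red_pad [(0.7, [236.0, 204.9])]
blue_pad [(0.92, [205.5, 202.7])]
spool [(0.53, [173.1, 165.9])]
```

View pics/scene0.png

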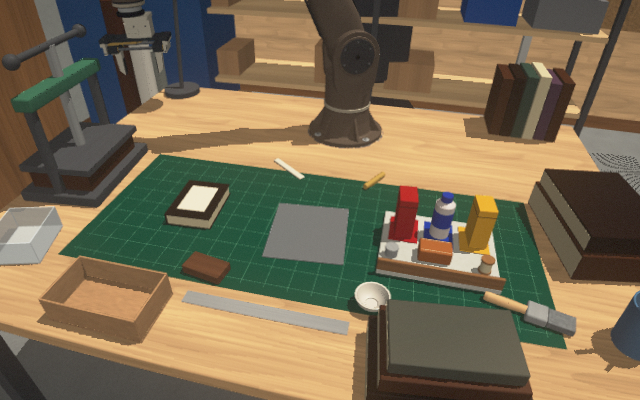

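View pics/top0.png

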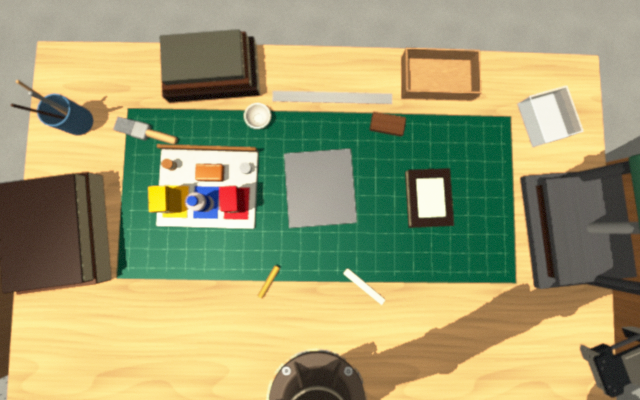

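The scene view shows yellow case (480,225), bottle (440,215), red case (405,215), weight (435,250), spool (487,265), mat (308,233) and book (198,203). In the top view they lie at: pads row 178/206/236 × 200, weight (209,172), spool (170,164), tin (247,168), mat (320,188), book (430,198).

```bash
cat > h.py <<'E'
from cell import arm
import cv2,numpy as np
from scipy.spatial.transform import Rotation as R
def rays(p,px):
    u=cv2.undistortPoints(np.array(px,float).reshape(-1,1,2),p["mtx"],p["dist"]).reshape(-1,2)
    T=p["T"];return T[:3,3],np.c_[u,np.ones(len(u))]@T[:3,:3].T
def onz(p,px,z):
    o,d=rays(p,px);return (o+d*((z-o[2])/d[:,2])[:,None])[:,:2]
def tri(pa,a,pb,b):
    A=[];B=[]
    for p,x in((pa,a),(pb,b)):
        o,d=rays(p,[x]);d=d[0]/np.linalg.norm(d);P=np.eye(3)-np.outer(d,d);A.append(P);B.append(P@o)
    x=np.linalg.lstsq(np.vstack(A),np.hstack(B),rcond=None)[0]
    return x,max(np.linalg.norm(A[i]@x-B[i]) for i in(0,1))
def place(p,l):
    r=arm.place_of(l,p);return [(round(d["conf"],2),np.array(d["centre"])*[640,400]) for d in r]
def rect(p,mask,z):
    m=mask.astype(np.uint8);cs=cv2.findContours(m,cv2.RETR_EXTERNAL,cv2.CHAIN_APPROX_NONE)[0]
    c=max(cs,key=cv2.contourArea).reshape(-1,2)
    w=onz(p,c,z)
    (cx,cy),(a,b),t=cv2.minAreaRect((w*1000).astype(np.float32))
    if a<b:a,b,t=b,a,t+90
    t=(t+90)%180-90
    return [round(v,1) for v in(cx,cy,a,b,t)]  # mm, long side angle deg
E
python3 - <<'E'
from h import *
t=arm.get_image("top");s=arm.get_image("scene")
near={"yellow_case":((178,202),(478,240)),"red_case":((236,201),(403,226)),"bottle":((206,199),(439,235)),"weight":((209,172),(435,259)),"book":((427,198),(202,206)),"side_mat":((319,189),(308,227)),"yellow_pad":((176,200),(474,238)),"red_pad":((236,205),(405,227)),"blue_pad":((205,202),(436,234)),"spool":((173,166),(484,268))}
for l,(a,b) in near.items():
    pk=lambda p,q:min([x[1] for x in place(p,l)] or [np.array(q)],key=lambda x:np.linalg.norm(x-q))
    x,e=tri(t,pk(t,a),s,pk(s,b));print(l,np.round(x*1000,0),round(e*1000,1))
for l,z in(("side_mat",.003),("book",.032),("weight",.044)):
    for p,n in((t,"top"),):
        for d in arm.trace(l,p)[:2]:print(l,n,round(d["conf"],2),rect(p,d["region"],z))
f=t["frame"].astype(int)
print("blotter",rect(t,(f.min(2)>200)&(np.indices((400,640))[1]>400)&(np.indices((400,640))[1]<455)&(np.indices((400,640))[0]>160)&(np.indices((400,640))[0]<230),.0325))
E
```

```text
yellow_case [503. 383.  17.] 1.6
red_case [516. 220.  31.] 0.7
bottle [506. 296.  26.] 3.5
weight [580. 288.  15.] 3.9
book [ 527. -282.    0.] 4.9
side_mat [540.   3.  -3.] 4.3
yellow_pad [508. 381.  14.] 2.5
red_pad [493. 224.   2.] 1.6
blue_pad [570. 282.  64.] 6.7
spool [600. 386.  17.] 0.8
side_mat top 0.94 [547.6, 1.9, 200.1, 180.2, 5.3]
side_mat top 0.57 [509.9, 413.8, 88.0, 75.5, -87.2]
book top 0.65 [523.1, -283.7, 151.5, 121.4, 3.4]
weight top 0.77 [579.4, 285.3, 70.0, 44.0, -89.1]
blotter [523.3, -288.1, 97.9, 68.7, 2.9]
```

Emit:
carry_out(
  claw=[9,9,9,9,9,9,9,9,9,9,9,9,9,9,9,9,9,9,9,9],
  delta_pos=[
    [0,0,0],
    [0,0,0],
    [0,0,0],
    [0,0,0],
    [0,0,0],
    [0,0,0],
    [0,0,0],
    [0,0,0],
    [0,0,0],
    [3,2.3,-1.7],
    [3,2.3,-1.7],
    [3,2.3,-1.7],
    [3,2.3,-1.7],
    [3,2.3,-1.7],
    [3,2.3,-1.7],
    [3,2.3,-1.7],
    [3,2.3,-1.7],
    [3,2.3,-1.7],
    [3,2.3,-1.7],
    [0,0,0],
  ],
  angular=[
    [0,0,-0.135],
    [0,0,-0.135],
    [0,0,-0.135],
    [0,0,-0.135],
    [0,0,-0.135],
    [0,0,-0.135],
    [0,0,-0.135],
    [0,0,-0.135],
    [0,0,-0.135],
    [0,0,0],
    [0,0,0],
    [0,0,0],
    [0,0,0],
    [0,0,0],
    [0,0,0],
    [0,0,0],
    [0,0,0],
    [0,0,0],
    [0,0,0],
    [0,0,0],
  ],
)

```text
clock: 4.35
position: [0.4515, -0.281, 0.3994]
ee_rot: [2.211, 2.227, 0.006]
force: [1.0, -0.4, -0.4]
width: 0.981
gripper_force: 0.0
```

```bash
cat >> h.py <<'E'
def st():
    s=arm.observe();M=R.from_rotvec(s["ee_rot"]).as_matrix()
    print("t",round(s["clock"],1),"tcp",np.round(s["position"]*1000,1),"toolY az",round(np.degrees(np.arctan2(M[1,1],M[0,1])),1),"tilt",round(np.degrees(np.arccos(-M[2,2])),2),"w",round(s["width"]*91.8,1),"gf",round(float(s["gripper_force"]),1),"F",np.round(s["force"],1),"q",np.round(s["joints"],2))
def white(p,box,thr=190):
    f=p["frame"];m=np.zeros(f.shape[:2],bool);a,b,c,d=box;m[b:d,a:c]=f[b:d,a:c].min(2)>thr;return m
E
python3 - <<'E'
from h import *
st()
p=arm.get_image("wrist");print(np.round(p["T"],3).tolist(),np.round(p["mtx"],0).tolist())
cv2.imwrite("pics/w1.png",p["frame"][:,:,::-1])
for d in arm.trace("book",p)[:2]:print(round(d["conf"],2),d["centre"],rect(p,d["region"],.032))
E
```

```text
t 4.3 tcp [ 451.5 -281.   399.4] toolY az 0.4 tilt 0.31 w 90.0 gf 0.0 F [ 1.  -0.4 -0.4] q [ 0.8   0.22 -0.43  1.48  0.09  1.46  0.37]
[[1.0, 0.006, 0.007, 0.45], [0.008, -0.953, -0.304, -0.198], [0.005, 0.304, -0.953, 0.558], [0.0, 0.0, 0.0, 1.0]] [[357.0, 0.0, 320.0], [0.0, 357.0, 206.0], [0.0, 0.0, 1.0]]
0.69 [0.5784, 0.3798] [523.6, -287.8, 151.0, 115.1, 3.2]
```

View pics/w1.png

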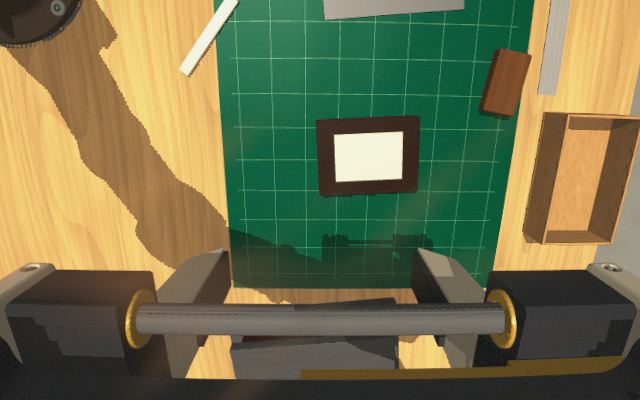

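The book shows at about (367,156) in the wrist view, with the blotter clear. It measures (523.5,-288) mm, yaw 3.2°.

Emit:
carry_out(
  claw=[9,9,9,9,9,9,9,9,9,9,9,9,9,9,9,9],
  delta_pos=[
    [3.9,0.4,0],
    [3.9,0.4,0],
    [3.9,0.4,0],
    [3.9,0.4,0],
    [3.9,0.4,0],
    [3.9,0.4,0],
    [3.9,0.4,0],
    [3.9,0.4,0],
    [3.9,0.4,0],
    [3.9,0.4,0],
    [3.9,0.4,0],
    [3.9,0.4,0],
    [3.9,0.4,0],
    [3.9,0.4,0],
    [3.9,0.4,0],
    [0,0,0],
  ],
  angular=[
    [0,0,0],
    [0,0,0],
    [0,0,0],
    [0,0,0],
    [0,0,0],
    [0,0,0],
    [0,0,0],
    [0,0,0],
    [0,0,0],
    [0,0,0],
    [0,0,0],
    [0,0,0],
    [0,0,0],
    [0,0,0],
    [0,0,0],
    [0,0,0],
  ],
)

```text
clock: 6.05
position: [0.5071, 0.3024, 0.3951]
ee_rot: [-2.215, -2.223, 0.002]
force: [-0.1, 0.0, -0.1]
width: 0.977
gripper_force: 0.0
```

Run:
```python
from h import *
st()
p=arm.get_image("wrist");t=arm.get_image("top")
cv2.imwrite("pics/w2.png",p["frame"][:,:,::-1])
for l in("yellow_case","red_case","bottle","weight","yellow_pad","red_pad","blue_pad","spool"):
    a=place(p,l);b=place(t,l)
    print(l,[(c,np.round(x)) for c,x in a][:2])
    if a and b:
        best=min(((*tri(p,x,t,y),) for c,x in a[:2] for d,y in b[:2]),key=lambda r:r[1]);print("   tri",np.round(best[0]*1000),round(best[1]*1000,1))
    for d in arm.trace(l,p)[:1]:
        m=d["region"];print("   px",np.round(np.array(d["centre"])*[640,400]),"rect",rect(p,m,{"weight":.044,"spool":.047}.get(l,.12 if "case" in l else .015)))
```

```text
t 6.0 tcp [507.1 302.4 395.1] toolY az 0.2 tilt 0.18 w 89.7 gf 0.0 F [-0.1  0.  -0.1] q [-0.13  0.39 -0.75  1.32  0.26  1.53 -0.85]
yellow_case [(0.68, array([321.,  91.]))]
   tri [506. 388. -17.] 0.6
   px [319.  94.] rect [503.5, 383.2, 60.3, 40.6, 4.5]
red_case [(0.8, array([324., 204.])), (0.47, array([319., 204.]))]
   tri [506. 220.  25.] 1.4
   px [323. 217.] rect [506.0, 232.1, 67.4, 58.4, -85.3]
bottle [(0.85, array([315., 153.]))]
   tri [500. 300.  29.] 3.2
   px [315. 158.] rect [497.3, 291.1, 61.3, 52.0, -89.7]
weight [(0.65, array([369., 160.]))]
   tri [578. 287.  13.] 0.9
   px [372. 161.] rect [578.4, 291.4, 71.5, 46.1, -89.6]
yellow_pad []
   px [326. 111.] rect [505.0, 379.0, 85.1, 63.8, -1.0]
red_pad [(0.91, array([318., 202.]))]
   tri [500. 222.  21.] 1.5
   px [309. 190.] rect [502.4, 221.3, 85.8, 64.4, -0.8]
blue_pad [(0.89, array([320., 151.]))]
   tri [499. 300.   6.] 5.3
   px [333. 144.] rect [504.1, 300.5, 86.1, 66.1, -1.0]
spool [(0.87, array([388.,  87.]))]
```

View pics/w2.png

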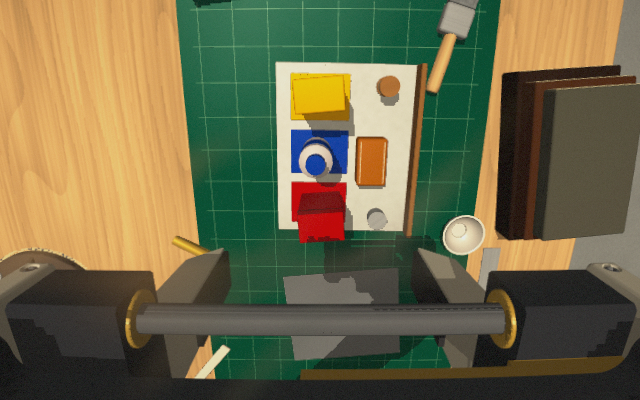

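The wrist view shows yellow case (320,93), bottle cap (316,165), red case top (322,224), weight (371,161), spool (388,87), tin (377,218) and mat below (340,310). Next I get the red top and the cap precisely.

Run:
```python
from h import *
p=arm.get_image("wrist")
f=p["frame"][175:250,280:360][:,:,::-1]
cv2.imwrite("pics/c1.png",cv2.resize(f,None,fx=7,fy=7,interpolation=cv2.INTER_NEAREST))
b=p["frame"].astype(int);m=(b[:,:,2]>b[:,:,0]+60);m[:150]=0;m[182:]=0;m[:,:300]=0;m[:,335:]=0
cs=cv2.findContours(m.astype(np.uint8),0,2)[0];c=max(cs,key=cv2.contourArea);(x,y),r=cv2.minEnclosingCircle(c);print("cap",x,y,r,onz(p,[(x,y)],.125))
print("red top",onz(p,[(322,224)],.12))
t=arm.get_image("top");print([ (a,np.round(b)) for a,b in place(t,"red_case")])
cv2.imwrite("pics/c2.png",cv2.resize(t["frame"][140:240,145:270][:,:,::-1],None,fx=6,fy=6,interpolation=cv2.INTER_NEAREST))
```

```text
cap 313.5 161.0 10.111974716186523 [[0.49915764 0.30143886]]
red top [[0.50960961 0.21769861]]
[(0.61, array([235., 201.]))]
```

View pics/c1.png

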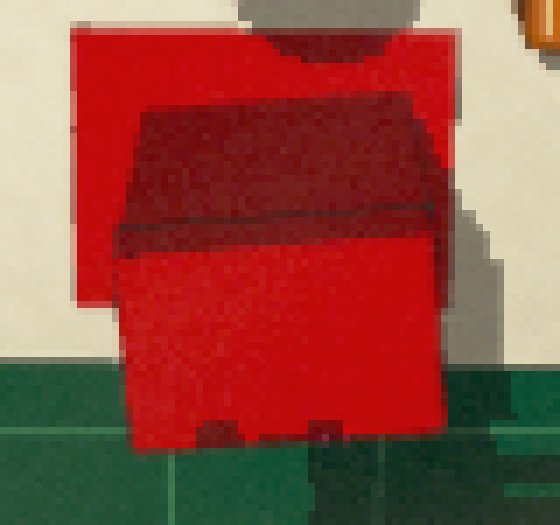

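The crop shows the red case top face with corners averaging (320,224), so the red case stands at about (507,218), yaw about +4°. Descending on it now.

Emit:
carry_out(
  claw=[9,9,9,9,9,9,9,9,9,9,9,9,9,9,9],
  delta_pos=[
    [-2.8,0,0],
    [-2.8,0,0],
    [-2.8,0,0],
    [0,0,3.6],
    [0,0,3.6],
    [0,0,3.6],
    [0,0,3.6],
    [0,0,3.6],
    [0,0,3.6],
    [0,0,3.6],
    [0,0,3.6],
    [0,0,1.3],
    [0,0,1.2],
    [0,0,1.2],
    [0,0,0],
  ],
  angular=[
    [0,0,0],
    [0,0,0],
    [0,0,0],
    [0,0,0],
    [0,0,0],
    [0,0,0],
    [0,0,0],
    [0,0,0],
    [0,0,0],
    [0,0,0],
    [0,0,0],
    [0,0,0],
    [0,0,0],
    [0,0,0],
    [0,0,0],
  ],
  force=20,
)

```text
clock: 9.0
position: [0.508, 0.2145, 0.0713]
ee_rot: [-2.223, -2.22, 0.001]
force: [-0.7, -0.7, -0.4]
width: 0.983
gripper_force: 0.0
```

Emit:
carry_out(
  claw=[5,5,5,5,5,5,5,5],
  delta_pos=[
    [0,0,0],
    [0,0,0],
    [0,0,0],
    [0,0,0],
    [0,0,0],
    [0,0,0],
    [0,0,0],
    [0,0,0],
  ],
  angular=[
    [0,0,0],
    [0,0,0],
    [0,0,0],
    [0,0,0],
    [0,0,0],
    [0,0,0],
    [0,0,0],
    [0,0,0],
  ],
)

```text
clock: 9.8
position: [0.5082, 0.2147, 0.0721]
ee_rot: [2.222, 2.22, 0.001]
force: [-3.0, -0.6, 5.4]
width: 0.662
gripper_force: 19.5
```

Emit:
carry_out(
  claw=[5,5,5,5,5,5,5,5,5,5,5,5,5,5,5,5,5,5,5,5],
  delta_pos=[
    [0,0,-1],
    [0,0,-2],
    [0,0,-2],
    [-1.7,0.3,0],
    [-3.4,0.6,0],
    [-3.4,0.6,0],
    [-3.4,0.6,0],
    [-3.4,0.6,0],
    [-3.4,0.6,0],
    [-3.4,0.6,0],
    [-3.4,0.5,0],
    [-1.9,0.3,0],
    [0,0,0],
    [0,0,1.5],
    [0,0,1.5],
    [0,0,1.5],
    [0,0,1],
    [0,0,0.4],
    [0,0,0.2],
    [0,0,0],
  ],
  angular=[
    [0,0,0],
    [0,0,0],
    [0,0,0],
    [0,0,0],
    [0,0,0],
    [0,0,0],
    [0,0,0],
    [0,0,0],
    [0,0,0],
    [0,0,0],
    [0,0,0],
    [0,0,0],
    [0,0,0],
    [0,0,0],
    [0,0,0],
    [0,0,0],
    [0,0,0],
    [0,0,0],
    [0,0,0],
    [0,0,0],
  ],
)

```text
clock: 11.8
position: [0.5548, -0.0591, 0.0608]
ee_rot: [-2.222, -2.221, -0.0]
force: [0.3, -0.1, -1.1]
width: 0.665
gripper_force: 19.5
```

Emit:
carry_out(
  claw=[5,5,9,9,9,9,9,9,9,9],
  delta_pos=[
    [0,0,0.1],
    [0,0,0],
    [0,0,0],
    [0,0,0],
    [0,0,0],
    [0,0,0],
    [0,0,-1.5],
    [0,0,-3],
    [0,0,-4],
    [0,0,0],
  ],
  angular=[
    [0,0,0],
    [0,0,0],
    [0,0,0],
    [0,0,0],
    [0,0,0],
    [0,0,0],
    [0,0,0],
    [0,0,0],
    [0,0,0],
    [0,0,0],
  ],
)

```text
clock: 12.8
position: [0.5579, -0.0586, 0.1506]
ee_rot: [2.218, 2.216, 0.009]
force: [0.1, 0.2, -0.5]
width: 0.979
gripper_force: 0.0
```

Run:
```python
from h import *
st()
p=arm.get_image("wrist");t=arm.get_image("top");s=arm.get_image("scene")
cv2.imwrite("pics/c3.png",np.vstack([s["frame"][130:300,200:540],t["frame"][110:290,150:490]])[:,:,::-1])
for l in("red_case",):
    print([(a,np.round(b),onz(t,[b],.003)) for a,b in place(t,l)])
print(R.from_rotvec(arm.observe()["ee_rot"]).as_matrix().round(3))
```

```text
t 12.8 tcp [557.9 -58.6 150.6] toolY az -0.0 tilt 0.49 w 89.9 gf 0.0 F [ 0.1  0.2 -0.5] q [ 0.49  0.49 -0.67  1.79  0.37  0.97 -0.33]
[]
[[ 0.001  1.    -0.001]
 [ 1.    -0.001 -0.   ]
 [-0.    -0.001 -1.   ]]
```

View pics/c3.png

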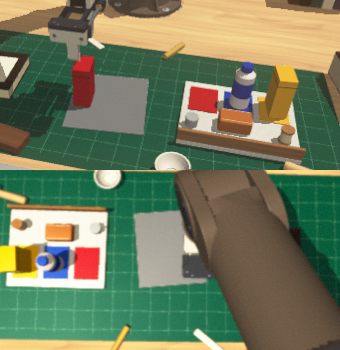

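The red case stands upright on the mat at (83,82) in the crop, and the pad row is undisturbed. Now the bottle.

Emit:
carry_out(
  claw=[9,9,9,9,9,9,9,9,9,9,9,9,9,9,9,9,9],
  delta_pos=[
    [3.4,-0.5,0],
    [3.4,-0.5,0],
    [3.4,-0.5,0],
    [3.4,-0.5,0],
    [3.4,-0.5,0],
    [3.4,-0.5,0],
    [3.4,-0.5,0],
    [3.4,-0.5,0],
    [3.4,-0.5,0],
    [3.4,-0.5,0],
    [1.8,-0.6,0],
    [0,0,0],
    [0,0,2.5],
    [0,0,2.5],
    [0,0,2.5],
    [0,0,1],
    [0,0,0],
  ],
  angular=[
    [0,0,0],
    [0,0,0],
    [0,0,0],
    [0,0,0],
    [0,0,0],
    [0,0,0],
    [0,0,0],
    [0,0,0],
    [0,0,0],
    [0,0,0],
    [0,0,0],
    [0,0,0],
    [0,0,0],
    [0,0,0],
    [0,0,0],
    [0,0,0],
    [0,0,0],
  ],
)

```text
clock: 14.7
position: [0.4983, 0.297, 0.058]
ee_rot: [-2.223, -2.219, 0.006]
force: [0.3, 0.2, 0.6]
width: 0.981
gripper_force: 0.0
```

Emit:
carry_out(
  claw=[3,3,3,3,3,3,3,3,3,3],
  delta_pos=[
    [0,0,0],
    [0,0,0],
    [0,0,0],
    [0,0,0],
    [0,0,0],
    [0,0,0],
    [0,0,0],
    [0,0,0],
    [0,0,0],
    [0,0,0],
  ],
  angular=[
    [0,0,0],
    [0,0,0],
    [0,0,0],
    [0,0,0],
    [0,0,0],
    [0,0,0],
    [0,0,0],
    [0,0,0],
    [0,0,0],
    [0,0,0],
  ],
)

```text
clock: 15.7
position: [0.4992, 0.2987, 0.0598]
ee_rot: [2.223, 2.22, 0.0]
force: [-0.5, 0.1, 1.2]
width: 0.476
gripper_force: 20.0
```

Emit:
carry_out(
  claw=[3,3,3,3,3,3,3,3,3,3,3,3,3,3,3,3,3,3,3,3],
  delta_pos=[
    [0,0,-1],
    [0,0,-2],
    [0,0,-2],
    [-1.6,0.3,0],
    [-3.2,0.5,0],
    [-3.2,0.5,0],
    [-3.2,0.5,0],
    [-3.2,0.5,0],
    [-3.2,0.5,0],
    [-3.2,0.5,0],
    [-3.2,0.5,0],
    [-3.2,0.5,0],
    [-2.7,0.5,0],
    [0,0,0],
    [0,0,2],
    [0,0,2],
    [0,0,1.2],
    [0,0,0.6],
    [0,0,0.3],
    [0,0,0],
  ],
  angular=[
    [0,0,0],
    [0,0,0],
    [0,0,0],
    [0,0,0],
    [0,0,0],
    [0,0,0],
    [0,0,0],
    [0,0,0],
    [0,0,0],
    [0,0,0],
    [0,0,0],
    [0,0,0],
    [0,0,0],
    [0,0,0],
    [0,0,0],
    [0,0,0],
    [0,0,0],
    [0,0,0],
    [0,0,0],
    [0,0,0],
  ],
)

```text
clock: 17.7
position: [0.5468, -0.0003, 0.0488]
ee_rot: [-2.222, -2.221, 0.0]
force: [-0.6, 0.7, -0.8]
width: 0.478
gripper_force: 20.0
```

Emit:
carry_out(
  claw=[3,3,9,9,9,9,9,9,9,9,9],
  delta_pos=[
    [0,0,0.1],
    [0,0,0],
    [0,0,0],
    [0,0,0],
    [0,0,0],
    [0,0,0],
    [0,0,0],
    [0,0,-1.5],
    [0,0,-4],
    [0,0,-4],
    [0,0,0],
  ],
  angular=[
    [0,0,0],
    [0,0,0],
    [0,0,0],
    [0,0,0],
    [0,0,0],
    [0,0,0],
    [0,0,0],
    [0,0,0],
    [0,0,0],
    [0,0,0],
    [0,0,0],
  ],
)

```text
clock: 18.8
position: [0.5499, 0.0008, 0.1488]
ee_rot: [2.218, 2.217, 0.01]
force: [0.5, 0.5, -0.3]
width: 0.984
gripper_force: 0.0
```

Emit:
carry_out(
  claw=[9,9,9,9,9,9,9,9,9,9,9,9,9,9,9,9],
  delta_pos=[
    [3.5,-0.4,0],
    [3.5,-0.4,0],
    [3.5,-0.4,0],
    [3.5,-0.4,0],
    [3.5,-0.4,0],
    [3.5,-0.4,0],
    [3.5,-0.4,0],
    [3.5,-0.4,0],
    [3.5,-0.4,0],
    [3.5,-0.4,0],
    [3.1,-0.4,0],
    [0,0,0],
    [0,0,2.5],
    [0,0,2.5],
    [0,0,2.5],
    [0,0,0],
  ],
  angular=[
    [0,0,0],
    [0,0,0],
    [0,0,0],
    [0,0,0],
    [0,0,0],
    [0,0,0],
    [0,0,0],
    [0,0,0],
    [0,0,0],
    [0,0,0],
    [0,0,0],
    [0,0,0],
    [0,0,0],
    [0,0,0],
    [0,0,0],
    [0,0,0],
  ],
)

```text
clock: 20.4
position: [0.502, 0.3779, 0.0649]
ee_rot: [2.223, 2.22, -0.009]
force: [-0.7, -0.2, -1.1]
width: 0.98
gripper_force: 0.0
```

Emit:
carry_out(
  claw=[5,5,5,5,5,5,5,5],
  delta_pos=[
    [0,0,0],
    [0,0,0],
    [0,0,0],
    [0,0,0],
    [0,0,0],
    [0,0,0],
    [0,0,0],
    [0,0,0],
  ],
  angular=[
    [0,0,0],
    [0,0,0],
    [0,0,0],
    [0,0,0],
    [0,0,0],
    [0,0,0],
    [0,0,0],
    [0,0,0],
  ],
)

```text
clock: 21.2
position: [0.5037, 0.381, 0.0687]
ee_rot: [2.223, 2.22, 0.002]
force: [0.1, -1.7, 7.8]
width: 0.664
gripper_force: 19.5
```

Emit:
carry_out(
  claw=[5,5,5,5,5,5,5,5,5,5,5,5,5,5,5,5,5,5,5,5],
  delta_pos=[
    [0,0,-1],
    [0,0,-2],
    [0,0,-2],
    [-1.6,0.2,0],
    [-3.3,0.4,0],
    [-3.3,0.4,0],
    [-3.3,0.4,0],
    [-3.3,0.4,0],
    [-3.3,0.4,0],
    [-3.3,0.4,0],
    [-3.3,0.4,0],
    [-3.3,0.4,0],
    [-3.3,0.4,0],
    [-1,0.1,0],
    [0,0,2],
    [0,0,2],
    [0,0,1.2],
    [0,0,0.6],
    [0,0,0.3],
    [0,0,0],
  ],
  angular=[
    [0,0,0],
    [0,0,0],
    [0,0,0],
    [0,0,0],
    [0,0,0],
    [0,0,0],
    [0,0,0],
    [0,0,0],
    [0,0,0],
    [0,0,0],
    [0,0,0],
    [0,0,0],
    [0,0,0],
    [0,0,0],
    [0,0,0],
    [0,0,0],
    [0,0,0],
    [0,0,0],
    [0,0,0],
    [0,0,0],
  ],
)

```text
clock: 23.2
position: [0.5418, 0.0578, 0.0571]
ee_rot: [2.222, 2.221, 0.0]
force: [-0.3, -0.8, -1.9]
width: 0.668
gripper_force: 19.5
```

Emit:
carry_out(
  claw=[5,5,9,9,9,9,9,9,9,9,9],
  delta_pos=[
    [0,0,0.1],
    [0,0,0],
    [0,0,0],
    [0,0,0],
    [0,0,0],
    [0,0,0],
    [0,0,0],
    [0,0,-1.5],
    [0,0,-4],
    [0,0,-4],
    [0,0,0],
  ],
  angular=[
    [0,0,0],
    [0,0,0],
    [0,0,0],
    [0,0,0],
    [0,0,0],
    [0,0,0],
    [0,0,0],
    [0,0,0],
    [0,0,0],
    [0,0,0],
    [0,0,0],
  ],
)

```text
clock: 24.3
position: [0.5448, 0.0591, 0.1568]
ee_rot: [2.219, 2.217, 0.011]
force: [2.0, -0.1, -0.2]
width: 0.978
gripper_force: 0.0
```

Emit:
carry_out(
  claw=[9,9,9,9,9,9],
  delta_pos=[
    [3,0.7,-3],
    [3,0.7,-3],
    [3,0.7,-3],
    [3,0.7,-3],
    [3,0.7,-3],
    [0,0,0],
  ],
  angular=[
    [0,0,0],
    [0,0,0],
    [0,0,0],
    [0,0,0],
    [0,0,0],
    [0,0,0],
  ],
)

```text
clock: 24.9
position: [0.5772, 0.2139, 0.3058]
ee_rot: [-2.216, -2.226, -0.013]
force: [0.1, 0.2, 0.1]
width: 0.98
gripper_force: 0.0
```

Run:
```python
from h import *
st()
p=arm.get_image("wrist");t=arm.get_image("top");s=arm.get_image("scene")
cv2.imwrite("pics/c4.png",np.hstack([p["frame"],s["frame"][:,200:540]])[:,::1,::-1][:,:800])
cv2.imwrite("pics/c4.png",cv2.resize(np.hstack([p["frame"],s["frame"][:,200:540]])[:,:,::-1],(784,320)))
for d in arm.trace("weight",p)[:1]:print(d["conf"],np.array(d["centre"])*[640,400],rect(p,d["region"],.044))
for l in("red_case","yellow_case","bottle","weight"):
    for q,n in((t,"top"),(s,"scene")):print(l,n,[(a,np.round(b),onz(q,[b],.012 if l=="weight" else .003).round(3)) for a,b in place(q,l)][:2])
for l in("red_pad","blue_pad","yellow_pad"):
  for q in(p,t):
    for d in arm.trace(l,q)[:1]:print(l,round(d["conf"],2),rect(q,d["region"],.015))
```

```text
t 24.9 tcp [577.2 213.9 305.8] toolY az 0.3 tilt 0.48 w 90.0 gf 0.0 F [0.1 0.2 0.1] q [ 0.05  0.47 -0.76  1.44  0.32  1.35 -0.71]
0.83 [321.92 103.2 ] [579.5, 290.2, 69.4, 46.0, -89.7]
red_case top [(0.6, array([338., 186.]), array([[ 0.552, -0.048]]))]
red_case scene [(0.63, array([288., 225.]), array([[ 0.541, -0.048]])), (0.62, array([438., 236.]), array([[0.498, 0.304]]))]
yellow_case top [(0.95, array([299., 189.]), array([[0.543, 0.058]]))]
yellow_case scene [(0.96, array([334., 234.]), array([[0.546, 0.064]])), (0.67, array([200., 208.]), array([[ 0.528, -0.284]]))]
bottle top [(0.72, array([320., 188.]), array([[0.546, 0.002]]))]
bottle scene [(0.83, array([307., 231.]), array([[ 0.552, -0.001]]))]
weight top []
weight scene [(0.66, array([436., 258.]), array([[0.586, 0.296]]))]
red_pad 0.88 [502.6, 219.3, 87.5, 66.5, 0.0]
blue_pad 0.74 [540.9, -72.5, 51.3, 48.6, -2.0]
blue_pad 0.21 [524.6, -289.7, 154.7, 122.8, 3.1]
yellow_pad 0.93 [504.6, 373.9, 87.1, 54.1, -0.3]
```

View pics/c4.png

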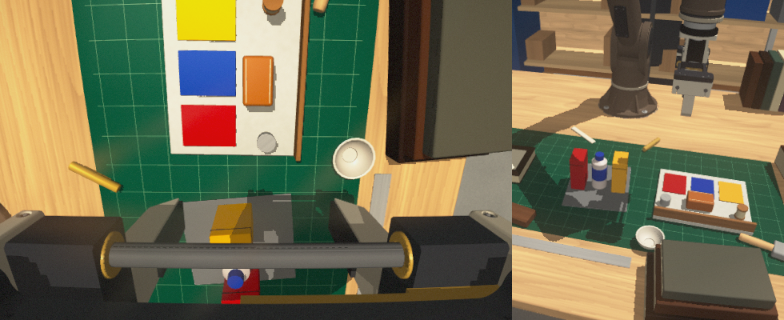

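The wrist view shows the weight at (258,80 in the scaled view) with the three bare pads beside it. The scene view shows all three objects upright on the mat. Going for the weight.

Emit:
carry_out(
  claw=[7,7,7,7,7,7,7,7,7,7,7,7,7,7],
  delta_pos=[
    [2.6,0.1,0],
    [2.5,0.1,0],
    [2.5,0,0],
    [0,0,3.5],
    [0,0,3.5],
    [0,0,3.5],
    [0,0,3.5],
    [0,0,3.5],
    [0,0,3.5],
    [0,0,3.5],
    [0,0,2],
    [0,0,1],
    [0,0,0],
    [0,0,0],
  ],
  angular=[
    [0,0,0],
    [0,0,0],
    [0,0,0],
    [0,0,0],
    [0,0,0],
    [0,0,0],
    [0,0,0],
    [0,0,0],
    [0,0,0],
    [0,0,0],
    [0,0,0],
    [0,0,0],
    [0,0,0],
    [0,0,0],
  ],
)

```text
clock: 27.2
position: [0.5796, 0.2842, 0.0268]
ee_rot: [2.222, 2.22, 0.002]
force: [0.1, 0.1, 0.5]
width: 0.762
gripper_force: 0.0
```

Run:
```python
from h import *
st()
p=arm.get_image("wrist");s=arm.get_image("scene")
cv2.imwrite("pics/c5.png",cv2.resize(np.hstack([p["frame"][:,100:540],s["frame"][150:350,340:560].repeat(2,0).repeat(2,1)])[:,:,::-1],(800,364)))
```

```text
t 27.2 tcp [579.6 284.2  26.8] toolY az -0.1 tilt 0.08 w 69.9 gf 0.0 F [0.1 0.1 0.5] q [-0.14  0.77 -0.63  1.67  0.55  0.89 -0.99]
```

View pics/c5.png

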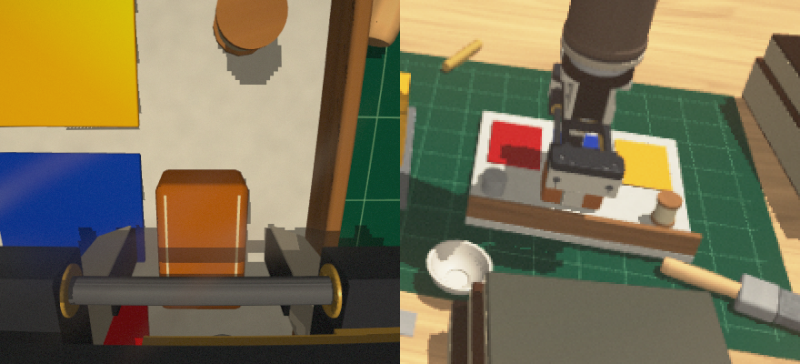

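The wrist view shows the weight centred between the fingers, spool and rail clear. I check the offset along the row first.

Run:
```python
from h import *
P=[];C=[]
for i in range(5):
    p=arm.get_image("wrist");s=arm.observe();P.append(s["position"]*1000);C.append(p["T"][:3,3]*1000)
print(np.mean(P,0).round(1),np.std(P,0).round(1),np.mean(C,0).round(1),np.std(C,0).round(1))
# weight top far edge: crop rows 170/364*400, cols 100+160..248 *800->880
sc=880/800
print(onz(p,[(100+160*sc,182*sc),(100+248*sc,182*sc),(100+204*sc,170*sc),(100+204*sc,308*sc)],.044).round(4))
for d in arm.trace("weight",p)[:1]:print(d["conf"],rect(p,d["region"],.044))
for l in("yellow_pad","blue_pad"):
    for d in arm.trace(l,p)[:1]:print(l,d["conf"],rect(p,d["region"],.015))
```

```text
[579.6 283.8  26.8] [0.2 0.2 0.3] [579.1 367.  185.4] [0.1 0.1 0.3]
[[0.5607 0.3242]
 [0.6007 0.3242]
 [0.5807 0.3298]
 [0.5809 0.2554]]
0.75 [579.8, 302.9, 55.5, 43.0, 89.9]
yellow_pad 0.78 [504.6, 377.0, 86.6, 61.4, -1.1]
blue_pad 0.59 [503.6, 300.0, 86.4, 66.0, -1.0]
```

Emit:
carry_out(
  claw=[7,7,7,7,3,3,3,3,3,3,3,3,3],
  delta_pos=[
    [0.7,0,0],
    [0,0,0.5],
    [0,0,0.5],
    [0,0,0],
    [0,0,0],
    [0,0,0],
    [0,0,0],
    [0,0,0],
    [0,0,0],
    [0,0,0],
    [0,0,0],
    [0,0,0],
    [0,0,0],
  ],
  angular=[
    [0,0,0],
    [0,0,0],
    [0,0,0],
    [0,0,0],
    [0,0,0],
    [0,0,0],
    [0,0,0],
    [0,0,0],
    [0,0,0],
    [0,0,0],
    [0,0,0],
    [0,0,0],
    [0,0,0],
  ],
  force=45,
)

```text
clock: 29.0
position: [0.579, 0.2902, 0.0155]
ee_rot: [2.223, 2.22, -0.001]
force: [3.0, -0.8, -3.5]
width: 0.477
gripper_force: 45.0
```

Emit:
carry_out(
  claw=[3,3,3,3,3,3,3,3,3,3,3,3,3,3,3,3,3,3,3,3],
  delta_pos=[
    [0,0,-2],
    [0,0,-4],
    [0,0,-5],
    [0,0,-5],
    [-2,-0.2,0],
    [-4,-0.4,0],
    [-4,-0.4,0],
    [-4,-0.4,0],
    [-4,-0.4,0],
    [-4,-0.4,0],
    [-4,-0.4,0],
    [-4,-0.4,0],
    [-4,-0.4,0],
    [-4,-0.4,0],
    [-4,-0.4,0],
    [-4,-0.4,0],
    [-4,-0.4,0],
    [-4,-0.3,0],
    [-3.8,-0.2,0],
    [0,0,0],
  ],
  angular=[
    [0,0,0],
    [0,0,0],
    [0,0,0],
    [0,0,0],
    [0,0,0],
    [0,0,0],
    [0,0,0],
    [0,0,0],
    [0,0,0],
    [0,0,0],
    [0,0,0],
    [0,0,0],
    [0,0,0],
    [0,0,0],
    [0,0,0],
    [0,0,0],
    [0,0,0],
    [0,0,0],
    [0,0,0],
    [0,0,0],
  ],
)

```text
clock: 31.0
position: [0.5206, -0.2947, 0.1742]
ee_rot: [-2.232, -2.21, 0.007]
force: [-0.8, 0.0, -6.9]
width: 0.475
gripper_force: 45.0
```

Emit:
carry_out(
  claw=[3,3,3,3,3,3,3,3,3,3,3,3,3,3,3],
  delta_pos=[
    [0,0,0],
    [0,0,0],
    [0,0,0],
    [0,0,0],
    [0,0,0],
    [0,0,0],
    [0,0,0],
    [0,0,0],
    [0,0,0],
    [0,0,0],
    [0,0,0],
    [0,0,0],
    [0,0,0],
    [0,0,0],
    [0,0,0],
  ],
  angular=[
    [0,0,0.14],
    [0,0,0.14],
    [0,0,0.14],
    [0,0,0.14],
    [0,0,0.14],
    [0,0,0.14],
    [0,0,0.14],
    [0,0,0.14],
    [0,0,0.14],
    [0,0,0.14],
    [0,0,0.115],
    [0,0,0],
    [0,0,0],
    [0,0,0],
    [0,0,0],
  ],
)

```text
clock: 32.5
position: [0.5233, -0.2873, 0.1756]
ee_rot: [-3.14, -0.089, 0.0]
force: [-1.0, 0.5, -6.7]
width: 0.479
gripper_force: 45.0
```

Run:
```python
from h import *
p=arm.get_image("wrist");t=arm.get_image("top")
st();M=R.from_rotvec(arm.observe()["ee_rot"]).as_matrix()
tc=arm.observe()["position"]*1000
z=(tc[2]+28)/1000
cv2.imwrite("pics/c6.png",p["frame"][:,:,::-1])
for d in arm.trace("weight",p)[:1]:
    print(d["conf"],rect(p,d["region"],z))
for d in arm.trace("book",p)[:1]:print("book",d["conf"],rect(p,d["region"],.032))
d=np.array([523.5,-288,0])-tc
print("delta tool mm",(M.T@np.array([d[0],d[1],0])).round(1))
```

```text
t 32.6 tcp [ 523.3 -287.5  175.7] toolY az -86.8 tilt 0.01 w 43.7 gf 45.0 F [-0.6  0.5 -7.4] q [ 0.64  0.46 -0.33  1.69  0.17  1.02 -1.26]
0.65 [542.6, -286.2, 44.3, 43.5, 3.1]
book 0.66 [532.9, -289.7, 135.6, 115.0, 3.2]
delta tool mm [ 0.1  0.6 -0. ]
```

View pics/c6.png

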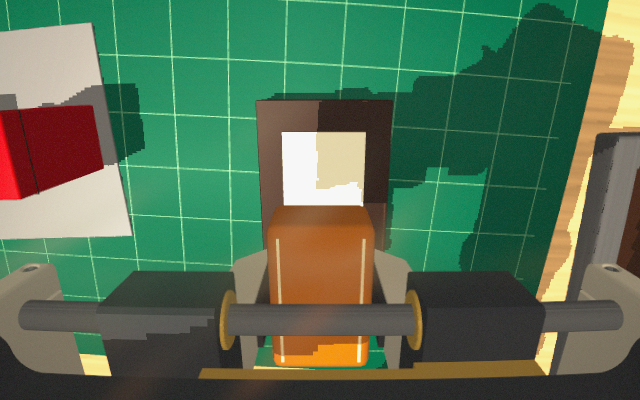

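Run:
```python
from h import *
p=arm.get_image("wrist")
print(onz(p,[(320,209),(320,366),(321,240)],.2035).round(4))
```

```text
[[ 0.5627 -0.2849]
 [ 0.4875 -0.2891]
 [ 0.5498 -0.286 ]]
```

The wrist view shows the weight held level at (320,290), aligned with the book and blotter (blotter top at (323,165)). Lowering.

Emit:
carry_out(
  claw=[3,3,3,3,3,3,3,3,3,3],
  delta_pos=[
    [-0.1,0,2],
    [0,0,3],
    [0,0,3],
    [0,0,3],
    [0,0,1.5],
    [0,0,0.8],
    [0,0,0.4],
    [0,0,0.1],
    [0,0,0],
    [0,0,0],
  ],
  angular=[
    [0,0,0],
    [0,0,0],
    [0,0,0],
    [0,0,0],
    [0,0,0],
    [0,0,0],
    [0,0,0],
    [0,0,0],
    [0,0,0],
    [0,0,0],
  ],
)

```text
clock: 33.75
position: [0.5231, -0.2878, 0.0388]
ee_rot: [3.14, 0.086, 0.002]
force: [-0.3, -0.5, -6.9]
width: 0.477
gripper_force: 45.0
```

Emit:
carry_out(
  claw=[3,3,3,3],
  delta_pos=[
    [0,0,0.15],
    [0,0,0.1],
    [0,0,0],
    [0,0,0],
  ],
  angular=[
    [0,0,0],
    [0,0,0],
    [0,0,0],
    [0,0,0],
  ],
)

```text
clock: 34.15
position: [0.5227, -0.2877, 0.0359]
ee_rot: [3.14, 0.086, 0.001]
force: [-1.6, 0.1, 3.8]
width: 0.475
gripper_force: 45.0
```

Contact. Releasing and rising.

Emit:
carry_out(
  claw=[7,7,7,7,7,7,7,7,7,7,7,7,7],
  delta_pos=[
    [0,0,0],
    [0,0,0],
    [0,0,0],
    [0,0,0],
    [0,0,0],
    [0,0,0],
    [0,0,-1],
    [0,0,-3],
    [0,0,-4],
    [0,0,-4],
    [0,0,-4],
    [0,0,-4],
    [0,0,0],
  ],
  angular=[
    [0,0,0],
    [0,0,0],
    [0,0,0],
    [0,0,0],
    [0,0,0],
    [0,0,0],
    [0,0,0],
    [0,0,0],
    [0,0,0],
    [0,0,0],
    [0,0,0],
    [0,0,0],
    [0,0,0],
  ],
  force=20,
)

```text
clock: 35.45
position: [0.5254, -0.2883, 0.2422]
ee_rot: [3.136, 0.086, 0.015]
force: [1.6, -0.7, -0.0]
width: 0.763
gripper_force: 0.0
```

Emit:
carry_out(
  claw=[9,9,9,9,9,9,9,9,9,9,9,9,9,9],
  delta_pos=[
    [0,0,-3.5],
    [0,0,-3.5],
    [0,0,-3.5],
    [0,0,-3.5],
    [0,0,0],
    [0,0,0],
    [0,0,0],
    [0,0,0],
    [0,0,0],
    [0,0,0],
    [0,0,0],
    [0,0,0],
    [0,0,0],
    [0,0,0],
  ],
  angular=[
    [0,0,-0.14],
    [0,0,-0.14],
    [0,0,-0.14],
    [0,0,-0.14],
    [0,0,-0.14],
    [0,0,-0.14],
    [0,0,-0.14],
    [0,0,-0.14],
    [0,0,-0.14],
    [0,0,-0.14],
    [0,0,-0.115],
    [0,0,0],
    [0,0,0],
    [0,0,0],
  ],
)

```text
clock: 36.85
position: [0.5223, -0.2874, 0.3753]
ee_rot: [-2.226, -2.217, 0.0]
force: [-0.5, 0.6, -0.0]
width: 0.979
gripper_force: 0.0
```

Run:
```python
from h import *
p=arm.get_image("wrist");st()
cv2.imwrite("pics/c7.png",p["frame"][:,:,::-1])
for l,z in(("weight",.0645),("book",.032),("red_case",.108),("yellow_case",.108)):
    for d in arm.trace(l,p)[:2]:print(l,round(d["conf"],2),np.round(np.array(d["centre"])*[640,400]),rect(p,d["region"],z))
```

```text
t 36.9 tcp [ 522.4 -287.4  375.3] toolY az -0.2 tilt 0.01 w 90.1 gf 0.0 F [-0.3 -0.3  0.5] q [ 0.84  0.38 -0.64  1.36  0.22  1.48  0.22]
weight 0.63 [319. 156.] [520.3, -285.3, 69.6, 48.0, 3.3]
book 0.65 [331. 138.] [524.0, -288.5, 153.2, 115.2, 4.1]
yellow_case 0.64 [319. 156.] [520.7, -277.5, 64.8, 42.8, 3.3]
```

View pics/c7.png

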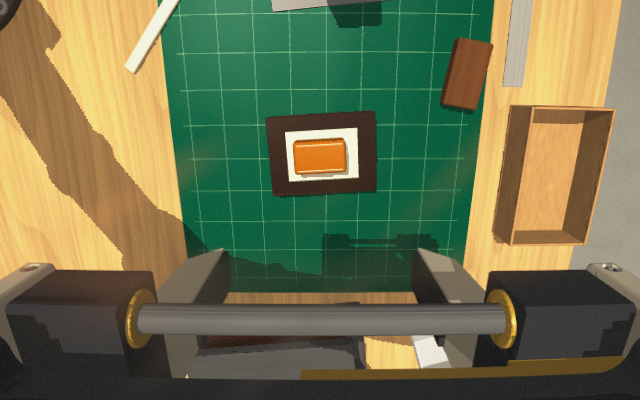

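The weight lies flat at (319,156), well inside the blotter, about 3 mm off the middle. Now I look at the mat from above.

Emit:
carry_out(
  claw=[9,9,9,9,9,9,9,9,9],
  delta_pos=[
    [3.8,0.3,0],
    [3.8,0.3,0],
    [3.8,0.3,0],
    [3.8,0.3,0],
    [3.8,0.3,0],
    [3.8,0.3,0],
    [3.8,0.3,0],
    [0,0,0],
    [0,0,0],
  ],
  angular=[
    [0,0,0],
    [0,0,0],
    [0,0,0],
    [0,0,0],
    [0,0,0],
    [0,0,0],
    [0,0,0],
    [0,0,0],
    [0,0,0],
  ],
)

```text
clock: 38.0
position: [0.5437, -0.0205, 0.3754]
ee_rot: [2.22, 2.222, 0.0]
force: [0.1, -0.3, 0.8]
width: 0.982
gripper_force: 0.0
```

Run:
```python
from h import *
p=arm.get_image("wrist");st()
cv2.imwrite("pics/c8.png",cv2.resize(p["frame"][60:260,230:430][:,:,::-1],None,fx=3,fy=3,interpolation=cv2.INTER_NEAREST))
for l,z in(("red_case",.108),("yellow_case",.108),("bottle",.113)):
    for d in arm.trace(l,p)[:2]:print(l,round(d["conf"],2),np.round(np.array(d["centre"])*[640,400]),rect(p,d["region"],z))
    print([(a,np.round(b),onz(p,[b],.003).round(4)) for a,b in place(p,l)][:2])
```

```text
t 38.0 tcp [543.8 -21.9 375.2] toolY az -0.1 tilt 0.04 w 90.1 gf 0.0 F [ 0.1  0.2 -1.8] q [ 0.49  0.3  -0.74  1.48  0.21  1.44 -0.25]
red_case 0.72 [332. 184.] [553.3, -46.3, 60.7, 59.4, 3.8]
[(0.89, array([330., 172.]), array([[ 0.5586, -0.0527]])), (0.49, array([319., 135.]), array([[0.5419, 0.0026]]))]
yellow_case 0.61 [317.  91.] [541.2, 59.5, 61.2, 41.6, 4.6]
[(0.71, array([317.,  92.]), array([[0.5387, 0.0633]]))]
bottle 0.87 [321. 140.] [546.3, 8.5, 46.7, 40.0, -89.9]
[(0.7, array([321., 136.]), array([[0.5448, 0.0009]]))]
```

View pics/c8.png

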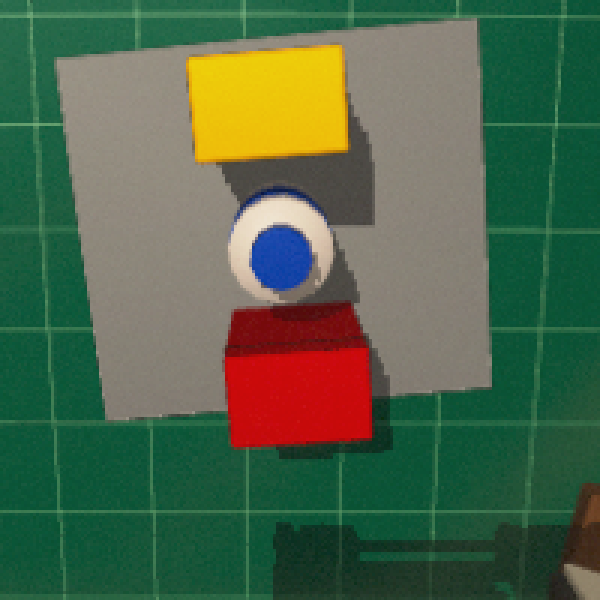

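The crop shows yellow (268,103), cap (281,259) and red (300,397), all upright on the mat with yaw about 4°. I fetch yellow first.

Emit:
carry_out(
  claw=[9,9,9,9,9,9,9,9,9,9,9,9,9,9,9],
  delta_pos=[
    [2.7,-0.1,0],
    [2.7,-0.1,0],
    [2.7,0,0],
    [0,0,3.6],
    [0,0,3.6],
    [0,0,3.6],
    [0,0,3.6],
    [0,0,3.6],
    [0,0,3.6],
    [0,0,3.6],
    [0,0,3.6],
    [0,0,1.3],
    [0,0,1.2],
    [0,0,0],
    [0,0,0],
  ],
  angular=[
    [0,0,0],
    [0,0,0],
    [0,0,0],
    [0,0,0],
    [0,0,0],
    [0,0,0],
    [0,0,0],
    [0,0,0],
    [0,0,0],
    [0,0,0],
    [0,0,0],
    [0,0,0],
    [0,0,0],
    [0,0,0],
    [0,0,0],
  ],
)

```text
clock: 39.85
position: [0.5427, 0.0598, 0.0634]
ee_rot: [2.222, 2.219, 0.002]
force: [-0.8, 0.8, -0.0]
width: 0.98
gripper_force: 0.0
```

Emit:
carry_out(
  claw=[5,5,5,5,5,5,5,5],
  delta_pos=[
    [0,0,0],
    [0,0,0],
    [0,0,0],
    [0,0,0],
    [0,0,0],
    [0,0,0],
    [0,0,0],
    [0,0,0],
  ],
  angular=[
    [0,0,0],
    [0,0,0],
    [0,0,0],
    [0,0,0],
    [0,0,0],
    [0,0,0],
    [0,0,0],
    [0,0,0],
  ],
)

```text
clock: 40.65
position: [0.542, 0.0595, 0.0625]
ee_rot: [2.222, 2.22, 0.0]
force: [-0.6, 0.0, 4.5]
width: 0.663
gripper_force: 19.5
```

Run:
```python
from h import *
st()
q=arm.get_image("wrist");print(q["T"][:3,3].round(4),"prev cam guess")
# reuse the former wrist view's pose: TCP moved by measured shift, same orientation
T=q["T"].copy();T[:3,3]+=np.array([.5438,-.0219,.3752])-arm.observe()["position"];q["T"]=T
print("red",onz(q,[(329.9,192.25)],.108),"cap",onz(q,[(323.7,146.3)],.113),"yel",onz(q,[(319.3,94.3)],.108))
```

```text
t 40.6 tcp [542.   59.5  62.5] toolY az -0.1 tilt 0.03 w 60.8 gf 19.5 F [-0.6  0.   4.5] q [ 0.25  0.59 -0.64  1.9   0.48  0.8  -0.65]
[0.5416 0.1427 0.2209] prev cam guess
red [[ 0.55516255 -0.05731956]] cap [[5.47318317e-01 1.84830384e-04]] yel [[0.54220554 0.05905781]]
```

Emit:
carry_out(
  claw=[5,5,5,5,5,5,5,5,5,5,5,5,5,5,5,5,5,5,5,5],
  delta_pos=[
    [0,0,-1.5],
    [0,0,-2.5],
    [0,0,-2.5],
    [1.6,-0.2,0],
    [3.2,-0.4,0],
    [3.2,-0.4,0],
    [3.2,-0.4,0],
    [3.2,-0.4,0],
    [3.2,-0.4,0],
    [3.2,-0.4,0],
    [3.2,-0.3,0],
    [3.2,-0.3,0],
    [3.2,-0.3,0],
    [1.6,-0.2,0],
    [0,0,0],
    [0,0,2],
    [0,0,2],
    [0,0,0.8],
    [0,0,0],
    [0,0,0],
  ],
  angular=[
    [0,0,0],
    [0,0,0],
    [0,0,0],
    [0,0,0],
    [0,0,0],
    [0,0,0],
    [0,0,0],
    [0,0,0],
    [0,0,0],
    [0,0,0],
    [0,0,0],
    [0,0,0],
    [0,0,0],
    [0,0,0],
    [0,0,0],
    [0,0,0],
    [0,0,0],
    [0,0,0],
    [0,0,0],
    [0,0,0],
  ],
)

```text
clock: 42.7
position: [0.5056, 0.3791, 0.0799]
ee_rot: [2.223, 2.219, 0.0]
force: [0.6, -0.5, -1.6]
width: 0.668
gripper_force: 19.5
```

Emit:
carry_out(
  claw=[5,5,5,5,5],
  delta_pos=[
    [0,0,0.3],
    [0,0,0.2],
    [0,0,0.1],
    [0,0,0],
    [0,0,0],
  ],
  angular=[
    [0,0,0],
    [0,0,0],
    [0,0,0],
    [0,0,0],
    [0,0,0],
  ],
)

```text
clock: 43.2
position: [0.5056, 0.3799, 0.0746]
ee_rot: [2.222, 2.22, 0.002]
force: [-0.4, -2.0, 7.1]
width: 0.666
gripper_force: 19.5
```

Emit:
carry_out(
  claw=[9,9,9,9,9,9,9,9,9,9],
  delta_pos=[
    [0,0,0],
    [0,0,0],
    [0,0,0],
    [0,0,0],
    [0,0,0],
    [0,0,0],
    [0,0,-1.5],
    [0,0,-3],
    [0,0,-4],
    [0,0,0],
  ],
  angular=[
    [0,0,0],
    [0,0,0],
    [0,0,0],
    [0,0,0],
    [0,0,0],
    [0,0,0],
    [0,0,0],
    [0,0,0],
    [0,0,0],
    [0,0,0],
  ],
)

```text
clock: 44.2
position: [0.5069, 0.3825, 0.1649]
ee_rot: [2.222, 2.22, 0.014]
force: [0.4, 0.2, -1.4]
width: 0.98
gripper_force: 0.0
```

Emit:
carry_out(
  claw=[9,9,9,9,9,9,9,9,9,9,9,9,9],
  delta_pos=[
    [-3.5,0.4,0],
    [-3.5,0.4,0],
    [-3.5,0.4,0],
    [-3.5,0.4,0],
    [-3.5,0.4,0],
    [-3.5,0.4,0],
    [-3.5,0.4,0],
    [-3.5,0.4,0],
    [-3.5,0.4,0],
    [-3.5,0.4,0],
    [-2.8,0.2,0],
    [0,0,0],
    [0,0,0],
  ],
  angular=[
    [0,0,0],
    [0,0,0],
    [0,0,0],
    [0,0,0],
    [0,0,0],
    [0,0,0],
    [0,0,0],
    [0,0,0],
    [0,0,0],
    [0,0,0],
    [0,0,0],
    [0,0,0],
    [0,0,0],
  ],
)

```text
clock: 45.5
position: [0.5469, 0.0012, 0.1588]
ee_rot: [2.224, 2.218, 0.001]
force: [-0.1, 1.2, 0.2]
width: 0.979
gripper_force: 0.0
```

Emit:
carry_out(
  claw=[9,9,9,9,9,9,3,3,3,3,3,3,3,3,3,3],
  delta_pos=[
    [0,0,3],
    [0,0,3],
    [0,0,3],
    [0,0,1.5],
    [0,0,0],
    [0,0,0],
    [0,0,0],
    [0,0,0],
    [0,0,0],
    [0,0,0],
    [0,0,0],
    [0,0,0],
    [0,0,0],
    [0,0,0],
    [0,0,0],
    [0,0,0],
  ],
  angular=[
    [0,0,0],
    [0,0,0],
    [0,0,0],
    [0,0,0],
    [0,0,0],
    [0,0,0],
    [0,0,0],
    [0,0,0],
    [0,0,0],
    [0,0,0],
    [0,0,0],
    [0,0,0],
    [0,0,0],
    [0,0,0],
    [0,0,0],
    [0,0,0],
  ],
)

```text
clock: 47.1
position: [0.5468, 0.0015, 0.0533]
ee_rot: [2.223, 2.22, 0.0]
force: [1.0, 0.1, 0.4]
width: 0.475
gripper_force: 20.0
```

Emit:
carry_out(
  claw=[3,3,3,3,3,3,3,3,3,3,3,3,3,3,3,3,3,3,3,3],
  delta_pos=[
    [0,0,-1.5],
    [0,0,-2.5],
    [0,0,-2.5],
    [1.5,-0.2,0],
    [3,-0.4,0],
    [3,-0.4,0],
    [3,-0.4,0],
    [3,-0.4,0],
    [3,-0.4,0],
    [3,-0.4,0],
    [3,-0.4,0],
    [3,-0.4,0],
    [3,-0.4,0],
    [1.5,-0.5,0],
    [0,0,0],
    [0,0,2],
    [0,0,2],
    [0,0,0.8],
    [0,0,0],
    [0,0,0],
  ],
  angular=[
    [0,0,0],
    [0,0,0],
    [0,0,0],
    [0,0,0],
    [0,0,0],
    [0,0,0],
    [0,0,0],
    [0,0,0],
    [0,0,0],
    [0,0,0],
    [0,0,0],
    [0,0,0],
    [0,0,0],
    [0,0,0],
    [0,0,0],
    [0,0,0],
    [0,0,0],
    [0,0,0],
    [0,0,0],
    [0,0,0],
  ],
)

```text
clock: 49.1
position: [0.5044, 0.3012, 0.0707]
ee_rot: [2.223, 2.219, 0.0]
force: [-0.1, 0.5, -0.5]
width: 0.475
gripper_force: 20.0
```

Emit:
carry_out(
  claw=[3,3,3,3,3],
  delta_pos=[
    [0,0,0.2],
    [0,0,0.2],
    [0,0,0.1],
    [0,0,0],
    [0,0,0],
  ],
  angular=[
    [0,0,0],
    [0,0,0],
    [0,0,0],
    [0,0,0],
    [0,0,0],
  ],
)

```text
clock: 49.6
position: [0.5041, 0.3016, 0.0653]
ee_rot: [2.223, 2.22, 0.0]
force: [0.0, -0.0, -0.2]
width: 0.476
gripper_force: 20.0
```

Emit:
carry_out(
  claw=[9,9,9,9,9,9,9,9,9,9],
  delta_pos=[
    [0,0,0],
    [0,0,0],
    [0,0,0],
    [0,0,0],
    [0,0,0],
    [0,0,0],
    [0,0,-2],
    [0,0,-3.5],
    [0,0,-4],
    [0,0,0],
  ],
  angular=[
    [0,0,0],
    [0,0,0],
    [0,0,0],
    [0,0,0],
    [0,0,0],
    [0,0,0],
    [0,0,0],
    [0,0,0],
    [0,0,0],
    [0,0,0],
  ],
)

```text
clock: 50.6
position: [0.506, 0.304, 0.1655]
ee_rot: [2.222, 2.22, 0.013]
force: [-0.1, -0.1, -0.3]
width: 0.98
gripper_force: 0.0
```

Emit:
carry_out(
  claw=[9,9,9,9,9,9,9,9,9,9,9,9,9],
  delta_pos=[
    [-3.5,0.5,0],
    [-3.5,0.5,0],
    [-3.5,0.5,0],
    [-3.5,0.5,0],
    [-3.5,0.5,0],
    [-3.5,0.5,0],
    [-3.5,0.5,0],
    [-3.5,0.5,0],
    [-3.5,0.5,0],
    [-3.5,0.5,0],
    [-0.9,0.1,0],
    [0,0,0],
    [0,0,0],
  ],
  angular=[
    [0,0,0],
    [0,0,0],
    [0,0,0],
    [0,0,0],
    [0,0,0],
    [0,0,0],
    [0,0,0],
    [0,0,0],
    [0,0,0],
    [0,0,0],
    [0,0,0],
    [0,0,0],
    [0,0,0],
  ],
)

```text
clock: 51.9
position: [0.5545, -0.0562, 0.1601]
ee_rot: [-2.221, -2.221, -0.001]
force: [0.4, 0.8, 0.8]
width: 0.982
gripper_force: 0.0
```

Down from 160 to about 61 mm, then close.

Emit:
carry_out(
  claw=[9,9,9,9,9,9,5,5,5,5,5,5,5,5],
  delta_pos=[
    [0,0,3],
    [0,0,3],
    [0,0,2.5],
    [0,0,1.3],
    [0,0,0],
    [0,0,0],
    [0,0,0],
    [0,0,0],
    [0,0,0],
    [0,0,0],
    [0,0,0],
    [0,0,0],
    [0,0,0],
    [0,0,0],
  ],
  angular=[
    [0,0,0],
    [0,0,0],
    [0,0,0],
    [0,0,0],
    [0,0,0],
    [0,0,0],
    [0,0,0],
    [0,0,0],
    [0,0,0],
    [0,0,0],
    [0,0,0],
    [0,0,0],
    [0,0,0],
    [0,0,0],
  ],
)

```text
clock: 53.3
position: [0.5549, -0.0577, 0.0626]
ee_rot: [2.223, 2.22, 0.0]
force: [-0.6, -0.4, 5.6]
width: 0.665
gripper_force: 19.5
```

Emit:
carry_out(
  claw=[5,5,5,5,5,5,5,5,5,5,5,5,5,5,5,5,5,5,5,5],
  delta_pos=[
    [0,0,-1.5],
    [0,0,-2.5],
    [0,0,-2.5],
    [1.4,-0.3,0],
    [2.9,-0.5,0],
    [2.9,-0.5,0],
    [2.9,-0.5,0],
    [2.9,-0.5,0],
    [2.9,-0.5,0],
    [2.9,-0.5,0],
    [2.9,-0.5,0],
    [2.9,-0.5,0],
    [2.9,-0.5,0],
    [0.3,-0.4,0],
    [0,0,0],
    [0,0,2],
    [0,0,2],
    [0,0,0.8],
    [0,0,0],
    [0,0,0],
  ],
  angular=[
    [0,0,0],
    [0,0,0],
    [0,0,0],
    [0,0,0],
    [0,0,0],
    [0,0,0],
    [0,0,0],
    [0,0,0],
    [0,0,0],
    [0,0,0],
    [0,0,0],
    [0,0,0],
    [0,0,0],
    [0,0,0],
    [0,0,0],
    [0,0,0],
    [0,0,0],
    [0,0,0],
    [0,0,0],
    [0,0,0],
  ],
)

```text
clock: 55.3
position: [0.5033, 0.2202, 0.0796]
ee_rot: [2.223, 2.22, 0.0]
force: [-1.1, -1.6, -1.3]
width: 0.664
gripper_force: 19.6
```

Emit:
carry_out(
  claw=[5,5,5,5,5],
  delta_pos=[
    [0,0,0.3],
    [0,0,0.2],
    [0,0,0.1],
    [0,0,0],
    [0,0,0],
  ],
  angular=[
    [0,0,0],
    [0,0,0],
    [0,0,0],
    [0,0,0],
    [0,0,0],
  ],
)

```text
clock: 55.8
position: [0.5035, 0.2207, 0.0746]
ee_rot: [2.222, 2.219, 0.002]
force: [-2.2, -3.5, 11.3]
width: 0.662
gripper_force: 19.6
```

Release, rise to a view over the row.

Emit:
carry_out(
  claw=[9,9,9,9,9,9,9,9,9,9,9,9,9,9,9,9,9,9],
  delta_pos=[
    [0,0,0],
    [0,0,0],
    [0,0,0],
    [0,0,0],
    [0,0,0],
    [0,0,0],
    [0,0,-2],
    [0,0,-3.5],
    [0,0,-4],
    [0,0,-4],
    [0,0,-4],
    [0,0,-4],
    [0,0,-4],
    [0,0,-4],
    [3,0,-2.5],
    [3,0,0],
    [0,0,0],
    [0,0,0],
  ],
  angular=[
    [0,0,0],
    [0,0,0],
    [0,0,0],
    [0,0,0],
    [0,0,0],
    [0,0,0],
    [0,0,0],
    [0,0,0],
    [0,0,0],
    [0,0,0],
    [0,0,0],
    [0,0,0],
    [0,0,0],
    [0,0,0],
    [0,0,0],
    [0,0,0],
    [0,0,0],
    [0,0,0],
  ],
)

```text
clock: 57.6
position: [0.5026, 0.281, 0.3928]
ee_rot: [-2.221, -2.222, 0.001]
force: [0.1, -0.4, -0.4]
width: 0.979
gripper_force: 0.0
```

Run:
```python
from h import *
p=arm.get_image("wrist");st();s=arm.get_image("scene")
cv2.imwrite("pics/c9.png",np.hstack([cv2.resize(p["frame"][30:250,230:430],None,fx=2.2,fy=2.2),cv2.resize(s["frame"][150:350,170:510],(340,484))])[:,:,::-1])
for l,z in(("red_case",.12),("yellow_case",.12),("bottle",.125),("red_pad",.015),("yellow_pad",.015),("blue_pad",.015)):
    for d in arm.trace(l,p)[:1]:print(l,round(d["conf"],2),np.round(np.array(d["centre"])*[640,400]),rect(p,d["region"],z))
    if z>.1:print([(a,np.round(b),onz(p,[b],.015).round(4)) for a,b in place(p,l)][:2])
b=p["frame"].astype(int);m=(b[:,:,2]>b[:,:,0]+60)
print("weight scene",[(a,onz(s,[b],.0325).round(4)) for a,b in place(s,"weight")][:2])
```

```text
t 57.6 tcp [503.  280.  392.7] toolY az -0.1 tilt 0.07 w 89.7 gf 0.0 F [-0.3 -1.  -0. ] q [-0.07  0.37 -0.77  1.36  0.25  1.51 -0.82]
red_case 0.92 [322. 199.] [501.9, 234.4, 63.9, 61.4, -85.6]
[(0.83, array([323., 187.]), array([[0.506 , 0.2229]]))]
yellow_case 0.98 [320.  77.] [505.1, 379.9, 60.1, 39.9, 4.5]
[(0.81, array([322.,  79.]), array([[0.5037, 0.382 ]])), (0.24, array([389.,  71.]), array([[0.5997, 0.3941]]))]
bottle 0.66 [319. 140.] [504.4, 308.1, 45.0, 39.3, -89.9]
[(0.95, array([320., 135.]), array([[0.501 , 0.3023]]))]
red_pad 0.91 [320. 177.] [502.4, 220.7, 85.9, 65.8, -0.9]
yellow_pad 0.88 [324. 100.] [504.7, 379.1, 86.7, 65.7, 0.2]
blue_pad 0.93 [314. 122.] [504.2, 300.0, 86.4, 64.8, -1.2]
weight scene [(0.69, array([[ 0.5274, -0.2792]]))]
```

View pics/c9.png

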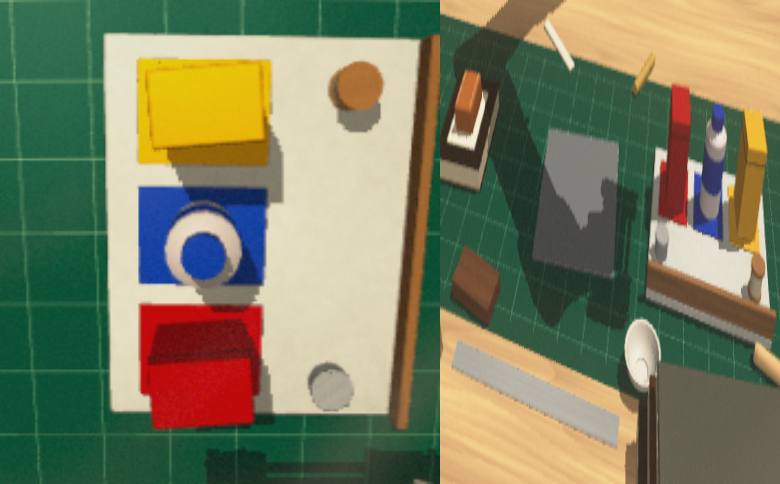

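Everything is in place: yellow top (207,105), cap (207,255), red (202,393), each centred on its pad. The weight is on the blotter and the spool is untouched. Handing in.

```bash
python3 -c "
from cell import arm
print(arm.sign_off())"
```

```text
the job is handed in; nothing more can be done
None
```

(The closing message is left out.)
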